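# Close the battery hatch of a tin tender

### The job

Close the battery hatch of the tin tender: with the fingertips, push the upright sprung hatch over until it lies flat, keep it pressed flat while you push it along towards the retaining lip until its free edge is tucked fully home beneath the lip, then let go so that it stays shut. Push it only from outside, without pinching or gripping the hatch, and leave the other things on the bench where they are.

Things in the scene. Friction and masses are not known exactly. Their poses are not given: they have to be found in the camera images.
- tender: Plain tin railway tender, 236 x 120 mm, held in a low wooden cradle (280 x 100 mm) screwed to the bench: cannot move. Origin: centre of the cradle's underside, on the bench. x axis: along the tender from hatch hinge to lip, z up. Flat deck at z = 105 mm, x -120 to 120; battery well in it at x -50 to 20, y +-36. Bare deck behind the hinge; 15 mm high filler cap at x = 88, beyond the lip.
- hinge (a point): Fixed point of the tender: middle of the hatch's hinge rod while the slide reads 0; tender x = -55 mm, z = 108.5 mm (3.5 mm over the deck). The rod runs along y. Axes as the tender's. Rod and hatch move from here along +x by the slide's travel.
- hatch (a joint): Angle of the hatch about its hinge rod, rad: 0 = flat over the well (hard stop), 1.57 = upright, at most 1.75. Starts about upright. Weakly sprung towards 1.45: let go untucked, it springs back up to about 0.8. About 0.1 N m folds it and holds it flat (3 N at 32 mm from the rod). Let go tucked, it rises to about 0.04 and bears up on the lip.
- hatch_slide (a joint): Travel of rod and hatch together along the tender's +x, in the slotted hinge, m: 0 = drawn back (start), 0.014 = home at a stop. Stiff: about 4.5 N moves it and it stays where left; the light push that folds the hatch does not move it. At 0 the flat hatch's edge is 3 mm short of the lip, at 0.014 11 mm beneath it. It passes beneath only within about 0.03 rad of flat.
- hatch_edge (a point): Middle of the hatch's free edge, 80 mm from the hinge rod. The hatch is a stiff tin plate 80 mm long, 92 mm wide, 3 mm thick. Axes as the hatch's: x from hinge to free edge, y along the hinge, z out of its outer face (up when flat, towards the tender's -x end when upright).
- hatch_step (a point): Thumb step on the hatch's outer face: a louvre 60 mm wide, 9 mm high, with a square wall facing the hinge 48.5 mm from the rod, sloping down to the plate 68 mm from it. A fingertip on the plate between hinge and step can press the hatch flat and push the wall to slide it. Point: middle of the wall's foot, 1.5 mm outside the rod's axis. Axes as the hatch's.
- lip_edge (a point): Middle of the lower front edge of the retaining lip: a fixed steel strip across the deck, 96 mm wide, overhanging 16 mm towards the hinge. Front edge at tender x = 28 mm, underside 8 mm above the deck (3 mm over the flat hatch's outer face), top 11 mm above the deck. Axes as the tender's.
- hatch_inside: Dark lining plate on the inside of the hatch (62 x 70 mm, set in from all edges), the face that looks down when the hatch is flat; it is not to be pressed or gripped. Origin on the hinge rod, axes as the hatch's.
- locomotive: Bystander: red tin locomotive, 170 x 74 x 110 mm. Origin: centre of underside.
- key: Bystander: brass clockwork key lying flat, about 71 x 58 x 12 mm, near the tender. Origin: underside.
- top: Bystander: blue tin spinning top, 64 mm across, 68 mm high, near the tender. Origin: centre of underside.
- tweezer_block: Bystander: steel block 50 x 80 x 32 mm with three upright tweezers, 101 mm high in all. Origin: centre of underside.
- glue_jar: Bystander: small jar, 44 mm across, 55 mm high, near the tender. Origin: centre of underside.
- screwdriver: Bystander: screwdriver 150 mm long, lying along its x axis near the tender. Origin: underside.

How it is judged:
At the end, for the whole second after the job is handed in: The hatch lies shut (within 0.08 rad of flat), slid at least 9 mm of its 14 mm, its free edge at least 5 mm beneath the lip, and stays so with the robot clear (value of joint hatch below 0.08 rad and value of joint hatch_slide above 0.009 m and z of hatch_edge in the frame of lip_edge below 0 m and x of hatch_edge in the frame of lip_edge above 0.005 m); the robot touches nothing.
It fails at once if a bystander is lifted or moved more than 30 mm (distance of any of locomotive, key, top, tweezer_block, glue_jar, screwdriver from where it was at the start of the episode above 0.03 m).
It fails at once if the hatch is pinched, or pressed on its inside with more than 10 N (contact force between the fingers and hatch_inside above 10 N).
It also fails if it takes over 40 s, if anything falls off the work surface, if the arm or the gripper's body presses on something with over 40 N, if the wrist force passes 120 N, or if a joint passes its speed limit or range.

### The arm

A 6-joint arm with a two-finger parallel gripper is mounted at the origin on the work surface. World frame = base frame: x ahead of the robot, y to its left, z up, the work surface at z = 0. Lengths are in m, angles in rad, forces in N, time in s.
With the tool pointing down it reaches from about 0.35 to 0.725 m from the base axis. Payload 4.3 kg.
Tool frame: the origin (TCP) lies on the front face of the gripper's body, between the roots of the fingers; the fingertips stand 73 mm ahead of it and the grasp point (between the pads) lies 54 mm ahead of it; z points along the fingers, y is the line along which they close (so a half turn about z gives the same grasp; the last joint's range is limited). The gripper opens to 85 mm and grips with 20 to 120 N. Pads are 22 mm wide; open, the fingers measure 114 mm over their backs; the gripper's body (76 mm by 85 mm) begins 54 mm behind the grasp point. The pads swing forward as they close: fully open they stand 13 mm farther back than shut.
Start: joints at [1.145, 0.377, 0.081, 1.274, 0, 1.46], TCP at [0.179, 0.547, 0.304] pointing down, gripper open.
Joint ranges: [-2.72, 2.72], [-0.84, 1.66], [-1.02, 1.22], [-1.77, 2.12], [-1.37, 1.28], [-3.14, 3.14]. Speed limits (rad/s): [2.57, 2.57, 3.14, 3.14, 3.14, 3.14].

### API

Orientations are given as a unit quaternion [w, x, y, z].
In Python, from rig import r gives the robot as it stands.
- The arm moves only by the tool send_rows, never from a script. Its argument "motion" is a list of rows, each a list of 3 entries, a list of its own where there are three numbers: the shift along the tool's x, y, z in mm, then the turn, a rotation vector about the tool's x, y, z in rad, then the opening, from 0 (shut) to 1 (fully open). In form: [[[tx, ty, tz], [wx, wy, wz], fingers], ...]. A call has 1 to 5 rows; each row is the pose to reach, as a shift and turn from the pose commanded when the call began, along the tool's axes at that moment; what a row does not reach only later rows make up. A row lasts 1/8 s, in which the tool goes at most 62.5 mm and 10.7 degrees, less where a joint would pass 70% of its speed; a pose out of reach is approached as far as the arm can. A call with a gripper value outside its range is refused whole. The fingers move at their own pace and stop on an object; "force" is the grip in N (left out, the last holds). Time passes only in rows, so rows that repeat a pose let the fingers close. It gives the time, the measured TCP pose, the force, the opening and the grip force at its end, in the units of the state.
- r.observe(): the state, without advancing time (a new reading comes with each control period).
- r.snapshot(name): name is "scene" or "top" or "wrist"; returns a dict with "pixels" (420x560x3 uint8, blue, green, red), "mtx" (3x3 intrinsics, pixels), "D" ([k1, k2, p1, p2, k3] as OpenCV has them; the pictures are not rectified), "R" (3x3) and "t" (3): a world point X has camera coordinates R X + t; the wrist camera has in their place "tool_from_camera" (4x4, takes a point from camera to tool coordinates, whose origin is the TCP and whose axes are the flange's). Camera axes: x right, y down, z forward; pixel columns grow to the right and rows downward; lengths in m; the calibration is good to about 2 mm. A picture is of the moment at which its call begins: read the wrist's pose just before it. There is no depth.
- r.sign_off(): hands the job in; it is judged then, once.
Trained networks look in a picture, given as the dict that the camera call returned (one of the last four; its "shot" number tells which), for a name from the list of things; names that differ only in an ending like _2 or _b are one class to them, and where a whole thing is asked for, a point or a joint stands for the part that bears it (a point fixed in the world has none). Each returns a list of dicts, best first, with "score" (0 to 1); they miss things now and then, are a little off and sometimes report something else, mostly with a low value. They report only what shows in the picture. A call takes as long as a camera call.
- r.recognise(picture, query): "at" ([column, row] in pixels, amid what is visible of it).
- r.regions_of(picture, query): "pixels" (420x560 bool, what is visible of it) and "at" ([column, row] in pixels, amid what is visible of it).
The state is a dict: "time": time; "joint_pos": joint angles; "qvel": joint speeds; "tau": joint torques, N m; "position": TCP position; "ee_rot": TCP orientation; "contact_force": force on the tool from outside, world axes, zero at the start; "ft_torque": the same for the moment, N m; "width": opening from 0.0 (shut) to 1.0 (fully open); "grip_force": force on a finger pad.
Only numpy, scipy, OpenCV 4.12 (cv2) and the standard library are available. Lean on these libraries where they do the work, as an engineer would, in place of code of your own. Each camera call takes 0.05 s, during which the arm holds its last target. There are 200 camera calls.

## Working session

There is one attempt and no reset: what is moved stays moved. The work goes in short steps, Python scripts to look and compute and a tool call to move; the robot and the scene stay as the last step left them, time stands still between calls to the robot, and variables do not carry over. Pictures are saved under pics/ and viewed, at most 10 in all, crops included, and the job is handed in when it is done.

Besides the shell and the picture viewer there is one more tool, called as name(argument=value, ...) on one line, values as JSON. send_rows: Moves the arm, as the interface text tells. Its arguments: {"type":"object","properties":{"motion":{"type":"array","items":{"type":"array"}},"force":{"type":"number"}},"required":["motion"]}

```bash
mkdir -p pics; ls; python3 - <<'E'
from rig import r
import cv2,numpy as np
o=r.observe();print({k:np.round(v,3).tolist() for k,v in o.items()})
for n in("scene","top"):
    p=r.snapshot(n);cv2.imwrite(f"pics/{n}0.png",p["pixels"])
    print(n,p["mtx"].round(1).tolist(),np.round(p["D"],4),p["R"].round(4).tolist(),p["t"].round(4))
    for q in("tender","hatch","hatch_edge","hatch_step","hinge","lip_edge","hatch_inside","locomotive","key","top","tweezer_block","glue_jar","screwdriver"):
        print(q,[(round(d["score"],2),np.round(d["at"]).tolist()) for d in r.recognise(p,q)[:2]])
E
```

```text
pics
{'time': 0.0, 'joint_pos': [1.145, 0.378, 0.08, 1.274, 0.0, 1.46], 'qvel': [0.001, 0.001, 0.001, -0.001, -0.001, 0.0], 'tau': [-0.002, -46.361, 26.987, 0.021, -0.0, -0.0], 'position': [0.178, 0.546, 0.303], 'ee_rot': [-0.0, 0.157, 0.988, -0.001], 'contact_force': [-0.425, 0.114, 0.194], 'ft_torque': [-0.01, 0.022, -0.063], 'grip_force': 0.0, 'width': 0.998}
scene [[384.9, 0.0, 277.5], [0.0, 384.9, 207.6], [0.0, 0.0, 1.0]] [-0.01  0.    0.    0.    0.  ] [[-0.7884, 0.6152, -0.0053], [0.46, 0.5838, -0.669], [-0.4084, -0.5298, -0.7433]] [ 0.4272 -0.2004  1.4285]
tender [(0.61, [324.0, 239.0])]
hatch [(0.71, [348.0, 218.0])]
hatch_edge [(0.79, [343.0, 214.0])]
hatch_step [(0.47, [343.0, 217.0])]
hinge [(0.57, [325.0, 237.0])]
lip_edge [(0.77, [326.0, 237.0]), (0.56, [347.0, 293.0])]
hatch_inside [(0.39, [343.0, 221.0])]
locomotive [(0.98, [222.0, 122.0]), (0.58, [346.0, 221.0])]
key []
top [(0.63, [346.0, 221.0]), (0.38, [334.0, 209.0])]
tweezer_block [(0.65, [423.0, 308.0])]
glue_jar [(0.66, [337.0, 207.0]), (0.65, [299.0, 208.0])]
screwdriver [(0.65, [299.0, 289.0])]
top [[382.7, 0.0, 273.5], [0.0, 382.7, 210.0], [0.0, 0.0, 1.0]] [0.0152 0.     0.     0.     0.    ] [[0.0728, -0.9973, 0.0018], [-0.9737, -0.0715, -0.2163], [0.2158, 0.014, -0.9763]] [-0.0384  0.5732  0.9841]
tender [(0.79, [214.0, 230.0])]
hatch []
hatch_edge [(0.78, [190.0, 238.0])]
hatch_step [(0.66, [190.0, 239.0])]
hinge [(0.64, [212.0, 231.0])]
lip_edge [(0.78, [213.0, 230.0])]
hatch_inside [(0.29, [190.0, 239.0])]
locomotive [(0.66, [453.0, 275.0])]
key [(0.74, [160.0, 211.0]), (0.6, [196.0, 185.0])]
top [(0.74, [265.0, 247.0])]
tweezer_block [(0.9, [100.0, 249.0]), (0.55, [186.0, 237.0])]
glue_jar [(0.77, [232.0, 282.0])]
screwdriver [(0.51, [196.0, 185.0])]
```

```bash
python3 - <<'E'
import cv2
a=cv2.imread("pics/scene0.png")[150:350,220:480];cv2.imwrite("pics/s1.png",cv2.resize(a,None,fx=3,fy=3,interpolation=2))
a=cv2.imread("pics/top0.png")[140:330,70:330];cv2.imwrite("pics/t1.png",cv2.resize(a,None,fx=3,fy=3,interpolation=2))
E
```

```text
(no output)
```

View pics/s1.png

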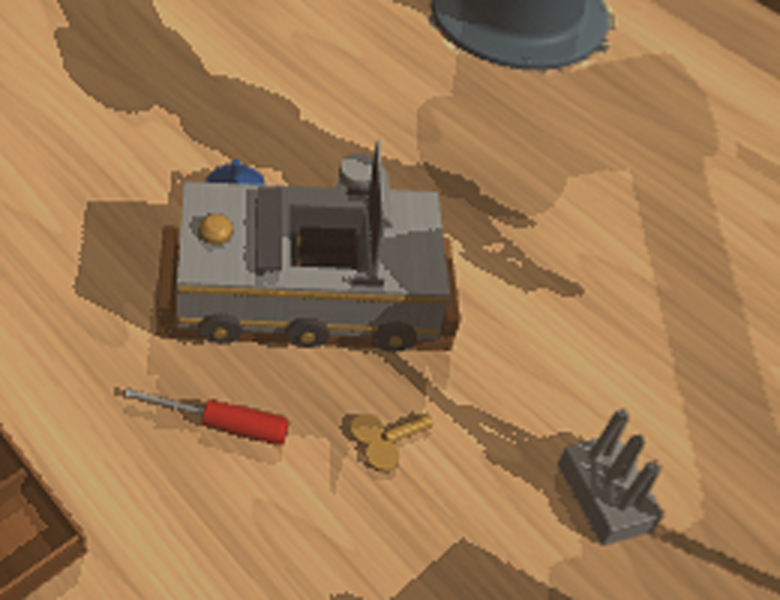

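View pics/t1.png

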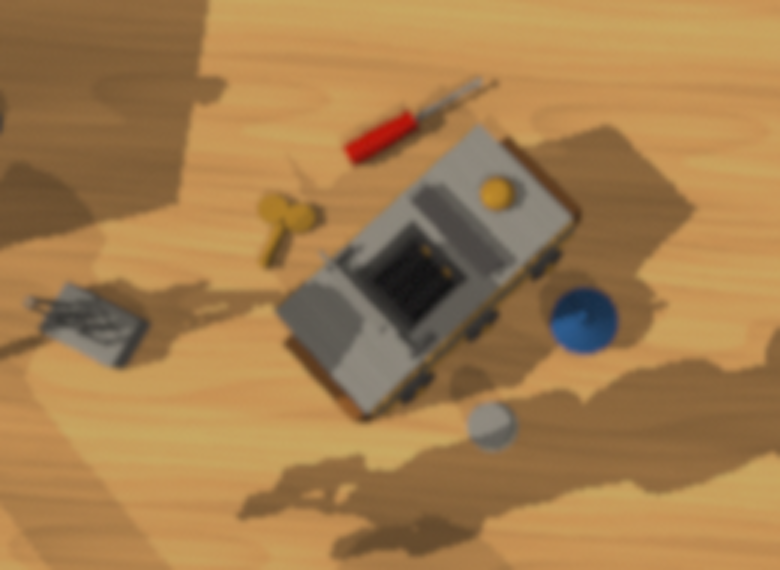

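The scene view shows the tender with the hatch upright (crop ~377,210) and the lip to its left at (268,230). In the top view, the tender runs from lower left to upper right and the lip is at (462,228). The glue jar is at (492,427), the top at (585,320), the key at (285,230) and the screwdriver at (420,125). Next I'll fit the tender's pose to the corners.

```bash
cat > h.py <<'E'
import numpy as np,cv2
from rig import r
from scipy.optimize import least_squares
from scipy.spatial.transform import Rotation as Ro
def proj(p,X): return cv2.projectPoints(np.float64(X),cv2.Rodrigues(p["R"])[0],p["t"],p["mtx"],np.array(p["D"]))[0][:,0]
def T(v,X):
    X=np.float64(X);c,s=np.cos(v[2]),np.sin(v[2])
    return X@np.array([[c,-s,0],[s,c,0],[0,0,1]]).T+[v[0],v[1],0]
E
python3 - <<'E'
from h import *
a=.118;b=.06;z=.105
Xt=[[a,b,z],[a,-b,z],[-a,-b,z],[-a,b,z],[.088,0,.115]]
ut=np.array([(478,125),(578,215),(368,415),(280,305),(497,193)])/3+[70,140]
Xs=[[a,b,z],[a,-b,z],[-a,-b,z],[-a,b,z],[.088,0,.115],[.028,-.048,.116],[.028,.048,.116]]
us=np.array([(180,290),(185,183),(440,192),(447,293),(216,228),(283,187),(281,270)])/3+[220,150]
t=r.snapshot("top");s=r.snapshot("scene")
f=lambda v:np.r_[proj(t,T(v,Xt))-ut,proj(s,T(v,Xs))-us].ravel()
q=least_squares(f,[.45,.2,-.7],loss="soft_l1");v=q.x;print(v,f(v).reshape(-1,2).round(1).tolist())
np.save("v.npy",v)
o=r.observe();R=Ro.from_quat(np.roll(o["ee_rot"],-1)).as_matrix();print(R.round(3).tolist())
print("hinge",T(v,[[-.055,0,.1085]]),"tender x",np.cos(v[2]),np.sin(v[2]))
for n in("tender","locomotive"):
    pass
# edge-check overlay
im=s["pixels"].copy()
P=T(v,[[a,b,z],[a,-b,z],[-a,-b,z],[-a,b,z]]);cv2.polylines(im,[proj(s,P).round().astype(int)],True,(0,255,0),1)
it=t["pixels"].copy();cv2.polylines(it,[proj(t,P).round().astype(int)],True,(0,255,0),1)
L=T(v,[[.028,-.048,.116],[.028,.048,.116],[.044,.048,.116],[.044,-.048,.116]])
for i,p in((im,s),(it,t)):cv2.polylines(i,[proj(p,L).round().astype(int)],True,(0,0,255),1)
cv2.imwrite("pics/ov.png",np.hstack([cv2.resize(im[190:290,260:390],None,fx=3,fy=3),cv2.resize(it[170:290,150:280],None,fx=3,fy=3)[:300]]))
E
```

```text
[ 0.50653262  0.16153351 -0.72028676] [[-1.1, -0.5], [-3.0, 0.9], [-0.3, -1.6], [-2.2, 1.3], [-0.5, -0.8], [-0.5, -2.7], [0.1, -0.8], [-1.9, -0.5], [0.0, 0.2], [-0.4, -1.4], [-0.8, -0.2], [0.0, -0.7]]
[[-0.951, 0.311, -0.0], [0.311, 0.951, 0.0], [0.0, 0.0, -1.0]]
hinge [[0.4651937  0.19781152 0.1085    ]] tender x 0.7516166131436485 -0.6596002326003767
```

View pics/ov.png

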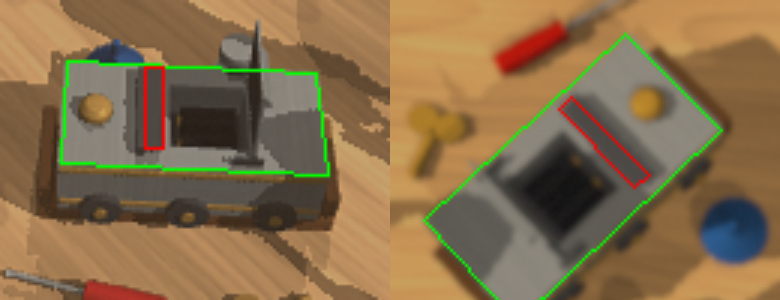

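send_rows(motion=[[[-45,-30,0],[0,0,0.1],0],[[-95,-63,0],[0,0,0.2],0],[[-145,-96,0],[0,0,0.3],0],[[-195,-130,0],[0,0,0.405],0],[[-245,-163,0],[0,0,0.405],0]], force=20)

```text
time: 2.12
position: [0.3618, 0.314, 0.3042]
ee_rot: [0.0, 0.353, 0.936, 0.0]
contact_force: [1.3, 1.1, 0.1]
width: 0.003
grip_force: 0.0
```

send_rows(motion=[[[-40,-7,0],[0,0,0],0],[[-80,-14,10],[0,0,0],0],[[-108,-19,40],[0,0,0],0],[[-110,-19,75],[0,0,0],0],[[-110,-19,82],[0,0,0],0]])

```text
time: 2.75
position: [0.4296, 0.2278, 0.22]
ee_rot: [-0.002, 0.353, 0.936, -0.001]
contact_force: [-0.7, 0.8, -0.0]
width: 0.001
grip_force: 0.0
```

```bash
cat > m.py <<'E'
from h import *
import sys
v=np.load("v.npy");o=r.observe();R=Ro.from_quat(np.roll(o["ee_rot"],-1)).as_matrix()
c,s=np.cos(v[2]),np.sin(v[2]);M=np.array([[c,s,0],[-s,c,0],[0,0,1]])
p=M@(np.array(o["position"])+R[:,2]*.073-[v[0],v[1],0])
print("t",round(o["time"],2),"tip rel hinge mm",(1e3*(p-[-.055,0,.1085])).round(1),"F tender",(M@np.array(o["contact_force"])).round(2),"toolx in tender",(M@R[:,0]).round(3))
if len(sys.argv)>1:
    n=sys.argv[1];p=r.snapshot(n);X=proj(p,T(v,[[-.02,0,.13]]))[0].astype(int)
    y,x=max(X[1]-75,0),max(X[0]-100,0)
    cv2.imwrite(f"pics/{sys.argv[2]}.png",cv2.resize(p["pixels"][y:y+150,x:x+200],None,fx=4,fy=4,interpolation=2))
E
python3 m.py scene a1
```

```text
t 2.75 tip rel hinge mm [-46.6  -1.2  38.5] F tender [-1.09  0.15 -0.04] toolx in tender [-1.     0.002  0.002]
```

View pics/a1.png

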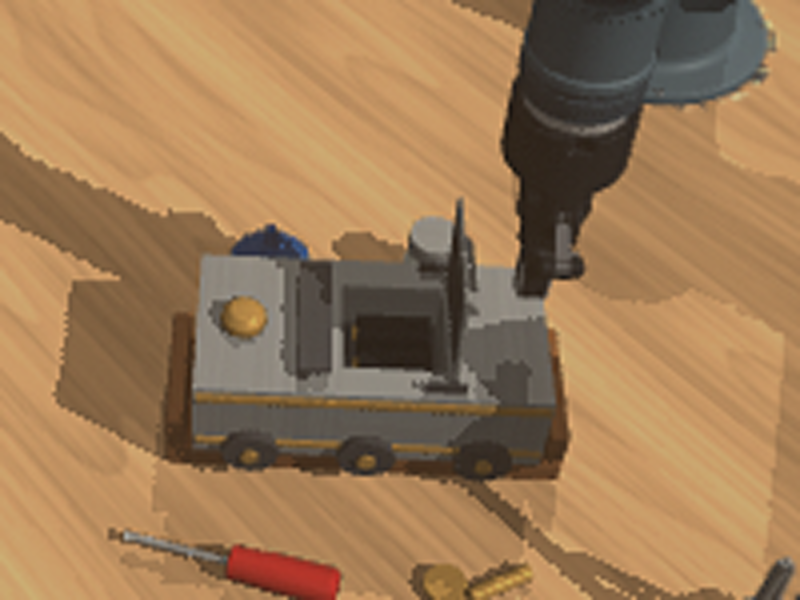

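The picture shows the shut fingertips at about (530,290) above the rear deck, behind the upright hatch at (458,290). I'll push forward.

send_rows(motion=[[[-18,1,0],[0,0,0],0],[[-26,1,0],[0,0,0],0],[[-34,1,0],[0,0,0],0],[[-42,1,0],[0,0,0],0],[[-49,1,0],[0,0,0],0]])

```text
time: 3.42
position: [0.4687, 0.1968, 0.2219]
ee_rot: [-0.0, 0.353, 0.936, 0.0]
contact_force: [-0.2, -0.0, -0.8]
width: 0.003
grip_force: 0.6
```

```bash
python3 m.py scene a2
```

```text
t 3.42 tip rel hinge mm [ 3.2  1.5 40.4] F tender [-0.11 -0.15 -0.79] toolx in tender [-1.     0.001  0.   ]
```

View pics/a2.png

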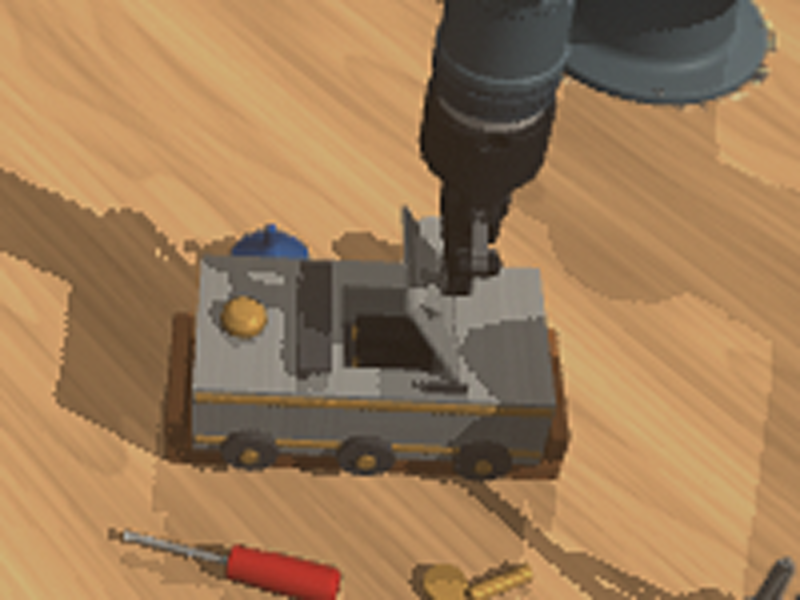

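The picture shows the hatch leaning at roughly 60° with its edge at (408,210), and the fingertip on its outer face at (455,285). I'll continue along the arc.

send_rows(motion=[[[-6,-1,4],[0,0,0],0],[[-12,-1,10],[0,0,0],0],[[-17,-1,16],[0,0,0],0],[[-21,-1,23],[0,0,0],0],[[-23,-1,29],[0,0,0],0]])

```text
time: 4.1
position: [0.4856, 0.1808, 0.1926]
ee_rot: [0.001, 0.353, 0.936, -0.0]
contact_force: [1.3, -0.2, 2.6]
width: 0.001
grip_force: 1.0
```

```bash
python3 m.py scene a3
```

```text
t 4.1 tip rel hinge mm [26.7  0.7 11.1] F tender [1.06 0.69 2.59] toolx in tender [-1.     0.001 -0.001]
```

View pics/a3.png

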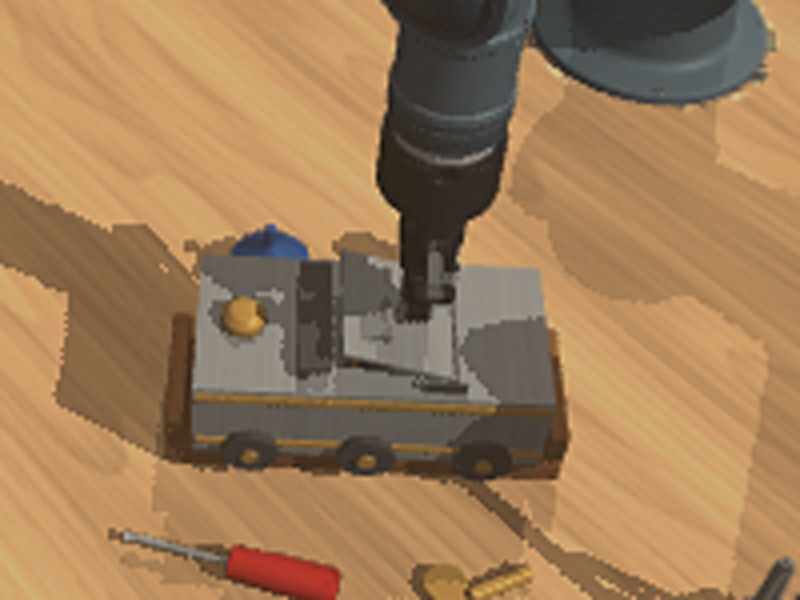

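The hatch is now about 15° from flat, with the fingertip between the hinge and the step at (410,310). I'll press it flat.

send_rows(motion=[[[0,0,4],[0,0,0],0],[[0,0,7],[0,0,0],0],[[0,0,9],[0,0,0],0],[[0,0,10],[0,0,0],0],[[0,0,10],[0,0,0],0]])

```text
time: 4.78
position: [0.4851, 0.1813, 0.1829]
ee_rot: [0.0, 0.353, 0.936, 0.0]
contact_force: [0.9, -1.0, 2.1]
width: -0.003
grip_force: 0.9
```

```bash
python3 m.py
```

```text
t 4.78 tip rel hinge mm [25.8  0.7  1.4] F tender [ 1.28 -0.14  2.15] toolx in tender [-1.  0.  0.]
```

send_rows(motion=[[[0,0,1],[0,0,0],0],[[0,0,2],[0,0,0],0],[[0,0,2],[0,0,0],0]])

```text
time: 5.15
position: [0.4852, 0.1813, 0.1823]
ee_rot: [0.0, 0.353, 0.936, 0.0]
contact_force: [-1.7, -2.4, 10.8]
width: 0.001
grip_force: 5.8
```

```bash
python3 m.py
```

```text
t 5.15 tip rel hinge mm [25.9  0.9  0.8] F tender [ 0.33 -2.88 10.81] toolx in tender [-1.  0. -0.]
```

send_rows(motion=[[[-4,0,0],[0,0,0],0],[[-8,0,0],[0,0,0],0],[[-11,0,0],[0,0,0],0],[[-14,0,0],[0,0,0],0],[[-16,0,0],[0,0,0],0]])

```text
time: 5.78
position: [0.496, 0.1717, 0.1822]
ee_rot: [-0.001, 0.352, 0.936, 0.001]
contact_force: [-7.7, 4.0, 14.4]
width: -0.001
grip_force: 7.0
```

```bash
python3 m.py
```

```text
t 5.78 tip rel hinge mm [40.1  0.8  0.7] F tender [-8.46 -2.11 14.37] toolx in tender [-1.    -0.     0.004]
```

send_rows(motion=[[[-3,0,0],[0,0,0],0],[[-6,0,0],[0,0,0],0],[[-8,0,0],[0,0,0],0],[[-10,0,0],[0,0,0],0]])

```text
time: 6.28
position: [0.502, 0.1667, 0.182]
ee_rot: [-0.003, 0.352, 0.936, 0.003]
contact_force: [-8.1, 7.2, 15.6]
width: -0.002
grip_force: 7.4
```

```bash
python3 m.py scene a4
```

```text
t 6.28 tip rel hinge mm [47.6  1.1  0.5] F tender [-10.87   0.07  15.65] toolx in tender [-1.    -0.002  0.008]
```

View pics/a4.png

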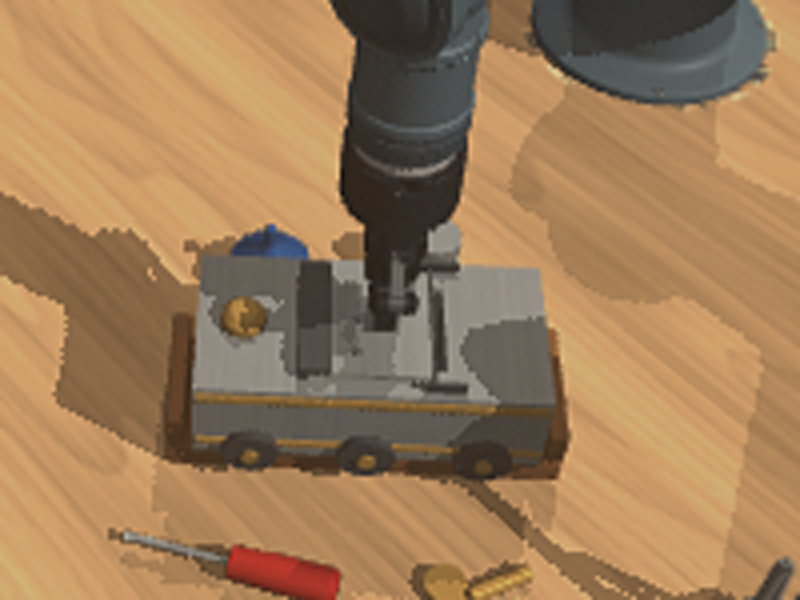

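The hatch lies flat with its hinge rod at about (437,340), well forward of its start at about 458, and its edge reaches the lip at (330,320). I'll push on to the stop.

send_rows(motion=[[[-2,0,0],[0,0,0],0],[[-4,0,0],[0,0,0],0],[[-6,0,0],[0,0,0],0],[[-6,0,0],[0,0,0],0]])

```text
time: 6.82
position: [0.5052, 0.1638, 0.1817]
ee_rot: [-0.005, 0.351, 0.936, 0.004]
contact_force: [-11.1, 10.5, 17.0]
width: -0.001
grip_force: 11.2
```

```bash
python3 m.py
```

```text
t 6.83 tip rel hinge mm [51.6  1.1  0.2] F tender [-15.25   0.63  17.  ] toolx in tender [-1.    -0.003  0.013]
```

send_rows(motion=[[[-2,0,0],[0,0,0],0],[[-4,0,0],[0,0,0],0],[[-4,0,0],[0,0,0],0]])

```text
time: 7.2
position: [0.5057, 0.1632, 0.1814]
ee_rot: [-0.009, 0.35, 0.937, 0.005]
contact_force: [-18.2, 17.5, 20.0]
width: -0.004
grip_force: 16.5
```

```bash
python3 m.py
```

```text
t 7.2 tip rel hinge mm [51.8  1.  -0.1] F tender [-25.24   1.16  19.96] toolx in tender [-1.    -0.004  0.02 ]
```

The hatch is at its stop: force jumped with no further travel. I'll unload the push and lift away.

send_rows(motion=[[[5,0,0],[0,0,0],0],[[9,0,-1],[0,0,0],0],[[10,0,-4],[0,0,0],0],[[10,0,-15],[0,0,0],0],[[10,0,-40],[0,0,0],0]])

```text
time: 7.82
position: [0.5035, 0.1636, 0.2203]
ee_rot: [-0.002, 0.353, 0.936, -0.001]
contact_force: [1.2, -0.5, -0.4]
width: -0.001
grip_force: 0.0
```

send_rows(motion=[[[0,0,-50],[0,0,0],0],[[40,0,-80],[0,0,0],0],[[90,0,-80],[0,0,0],0],[[120,0,-80],[0,0,0],0],[[120,0,-80],[0,0,0],0]])

```text
time: 8.45
position: [0.413, 0.2439, 0.3013]
ee_rot: [-0.0, 0.351, 0.936, -0.0]
contact_force: [0.7, -0.6, -0.3]
width: -0.002
grip_force: 0.0
```

```bash
python3 m.py scene a5
```

```text
t 8.45 tip rel hinge mm [-69.6   0.2 119.8] F tender [ 0.88  0.03 -0.26] toolx in tender [-1.    -0.002  0.   ]
```

View pics/a5.png

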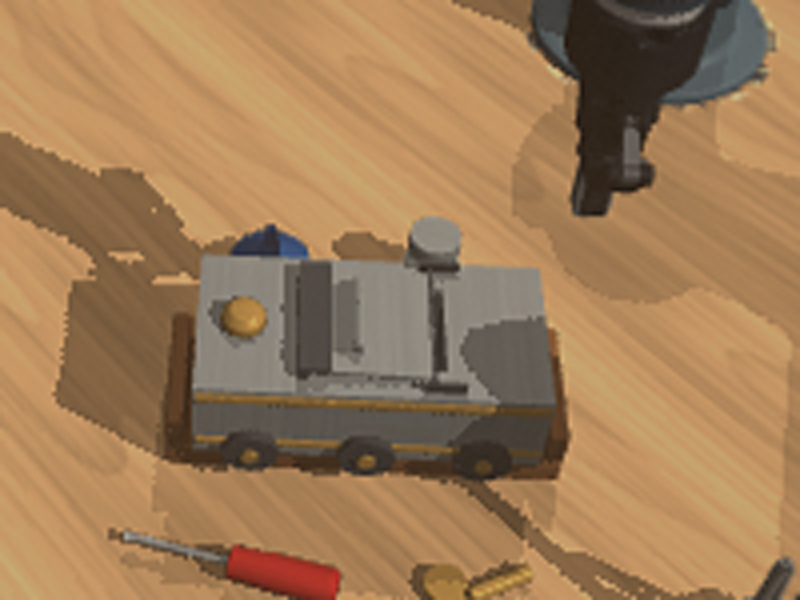

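The hatch lies flat with its edge beneath the lip (330,320) and its rod at about (432,330). The gripper is clear at (600,200) and nothing else has moved.

```bash
python3 -c "
from rig import r
print(r.sign_off())"
```

```text
the job is handed in; nothing more can be done
None
```

The hatch is shut: I pushed it flat and slid it along to its stop, with its edge tucked under the lip. It stayed down with the gripper clear and the bystanders in view look undisturbed. I handed the job in at about 8.5 s; sign-off gave no verdict.

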